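# Vent the wide vacuum canister

## Task

Vent the wide, low steel vacuum canister, not the tall narrow one: unscrew the knurled brass lock nut of the valve on its lid about a quarter turn anticlockwise (seen from above), then press the freed pin in the middle of the nut fully down, hold it about a second and let it spring back. Leave the nut loosened, and do not touch the tall canister.

Things in the scene. Friction and masses are not known exactly. Their poses are not given: they have to be found in the camera images.
- pin_tip (a point): centre of the flat tip of the valve pin (steel, 9 mm in diameter) on the canister to vent: a low steel drum fixed to the bench, 120 mm in diameter, lid 60 mm above the bench, a flat white-faced gauge (36 mm, 7 mm high) on the lid 55 mm from the pin. The pin stands upright, its tip 100 mm above the bench and 14 mm above the lock nut's top. This point goes down with the pin.
- nut (a joint): turn in rad of the brass lock nut round that pin: knurled, 20 mm in diameter, from 72 to 86 mm above the bench, lid clear beside it. Grows as it is unscrewed (anticlockwise from above). Starts at 0 to 0.15, stops at 1.75, stays where left and does not rise. Stiff, 0.06 N m: grip it with 20 to 40 N. It locks the pin until about 0.6; a quarter turn is ample.
- pin (a joint): how far the wide canister's valve pin is pressed down, in m: 0 up, 0.005 fully down. A spring returns it: 1.4 N starts it, about 5 N holds it fully down. While the nut is tight it gives less than 1 mm.
- tall_canister: the other canister, to be left alone: a narrow steel can, 76 mm in diameter, lid 95 mm above the bench, fixed to the bench. Origin: centre of its underside, z up. It has the same valve in the middle of its lid (pin tip at 135 mm). It can stand on either side of the wide one, about 0.24 to 0.42 m away, centre to centre.

How it is judged:
By the outcome, as a careful person would: the job done as asked, in the order asked, and still so for the second after the job is handed in, with the robot touching nothing.
It also fails if it takes over 45 s, if anything falls off the work surface, if the arm or the gripper's body presses on something with over 40 N, if the wrist force passes 120 N, or if a joint passes its speed limit or range.

## Robot

A 6-joint arm with a two-finger parallel gripper is mounted at the origin on a cart in front of the work surface, level with it; the furniture and walls round the work are solid. World frame = base frame: x ahead of the robot, y to its left, z up, the work surface at z = 0. Lengths are in m, angles in rad, forces in N, time in s.
With the tool pointing down it reaches from about 0.3 to 0.775 m from the base axis. Payload 14.6 kg.
Tool frame: the origin (TCP) lies at the very end of the fingers, on their centre line; the grasp point (between the pads) lies 19 mm behind it; z points along the fingers, y is the line along which they close (so a half turn about z gives the same grasp; the last joint's range is limited). The gripper opens to 94 mm and grips with 3 to 60 N. Pads are 16 mm wide; open, the fingers measure 119 mm over their backs; the gripper's body (75 mm by 177 mm) begins 78 mm behind the grasp point.
Start: joints at [-1.31, 0.3, 1.521, -0, 1.321, -0.067], TCP at [0.177, -0.521, 0.205] pointing down, gripper open.
Joint ranges: [-3.03, 3.03], [-0.79, 2.21], [0.23, 2.52], [-1.04, 4.18], [0, 3.07], [-2.55, 2.55]. Speed limits (rad/s): [2.22, 2.22, 2.57, 3.14, 3.14, 3.14].

## Interface

Orientations are given as [roll, pitch, yaw] about the fixed x, y, z axes, in that order (R = Rz(yaw) Ry(pitch) Rx(roll)).
In Python, from station import ctrl gives the robot as it stands.
- The arm moves only by the shell command python3 -m pendant 'ROWS' [OPENING] [FORCE]. ROWS is JSON, a list of rows, each a list of 2 entries, a list of its own where there are three numbers: the shift along the world's x, y, z in cm, then the turn about the world's z in rad. A call has 1 to 20 rows; each row shifts and turns the commanded pose from where the row before left it; what a row does not reach is not made up. A row lasts 1/12 s, in which the tool goes at most 41.7 mm and 7.16 degrees, less where a joint would pass 70% of its speed; a pose out of reach is approached as far as the arm can. A call is refused whole if a number of a shift passes 4.17 or a number of a turn 0.125, either way. A call with a gripper value outside its range is refused whole. OPENING is the opening, from 0 (shut) to 1 (fully open), set as the call begins (- or left out, the last holds). The fingers move at their own pace and stop on an object; FORCE is the grip in N (left out, the last holds). Time passes only in rows, so rows that do not move let the fingers close. It gives the time, the measured TCP pose, the force, the opening and the grip force at its end, in the units of the state.
- ctrl.get_obs(): the state, without advancing time (a new reading comes with each control period).
- ctrl.camera(name): name is "side" or "top" or "wrist"; returns a dict with "color" (400x640x3 uint8, red, green, blue), "intrinsics" (3x3 intrinsics, pixels), "camera_from_world" (4x4, takes a point from world to camera coordinates). Camera axes: x right, y down, z forward; pixel columns grow to the right and rows downward; lengths in m; the calibration is good to about 2 mm. The wrist camera is an equidistant fisheye: a pixel r from the principal point sees the ray r / f radians off the axis. A picture is of the moment at which its call begins. There is no depth.
- ctrl.hand_in(): hands the job in; it is judged then, once.
The state is a dict: "time_s": time; "qpos": joint angles; "joint_vel": joint speeds; "tau": joint torques, N m; "ee_pos": TCP position; "eef_rot": TCP orientation; "force": force on the tool from outside, world axes, zero at the start; "moment": the same for the moment, N m; "grip_width": finger opening in m; "grip_force": force on a finger pad.
Only numpy, scipy, OpenCV 4.12 (cv2) and the standard library are available. Lean on these libraries where they do the work, as an engineer would, in place of code of your own. Each camera call takes 0.05 s, during which the arm holds its last target. There are 200 camera calls.

## Working session

There is one attempt and no reset: what is moved stays moved. The work goes in short steps, Python scripts to look and compute and a shell command to move; the robot and the scene stay as the last step left them, time stands still between calls to the robot, and variables do not carry over. Pictures are saved under pics/ and viewed, at most 10 in all, crops included, and the job is handed in when it is done.

```bash
mkdir -p pics
python3 - <<'E'
from station import ctrl
import cv2,numpy as np
o=ctrl.get_obs();print(o['time_s'],o['ee_pos'],o['eef_rot'],o['grip_width'])
for n in ['top','side']:
    c=ctrl.camera(n);cv2.imwrite(f'pics/{n}0.png',c['color'][...,::-1]);np.savez(f'{n}0.npz',**c)
    print(n,c['intrinsics'].tolist(),np.round(c['camera_from_world'],3).tolist())
E
```

```text
0.0 [ 0.17700768 -0.52045261  0.20487872] [-3.14040015e+00 -9.54203620e-05  3.27832494e-01] 0.09385142810250524
top [[458.4979529562571, 0.0, 323.479818786035], [0.0, 458.4979529562571, 198.65540572289012], [0.0, 0.0, 1.0]] [[-0.087, -0.996, -0.002, 0.053], [-0.974, 0.086, -0.209, 0.543], [0.208, -0.016, -0.978, 0.831], [0.0, 0.0, 0.0, 1.0]]
side [[448.1174805114413, 0.0, 319.3728439436887], [0.0, 448.1174805114413, 201.06334803449462], [0.0, 0.0, 1.0]] [[0.995, -0.095, 0.001, -0.524], [-0.047, -0.508, -0.86, 0.115], [0.083, 0.856, -0.51, 0.878], [0.0, 0.0, 0.0, 1.0]]
```

View pics/top0.png

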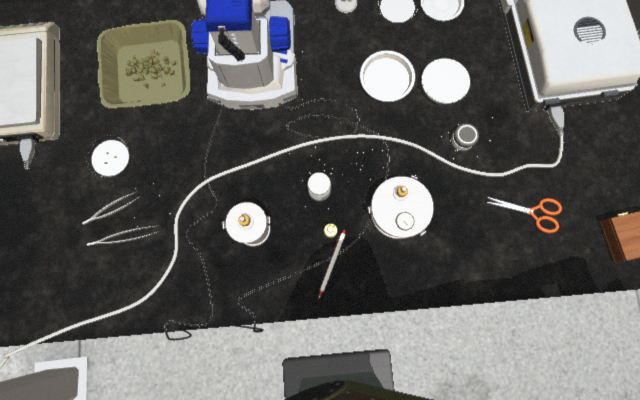

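View pics/side0.png

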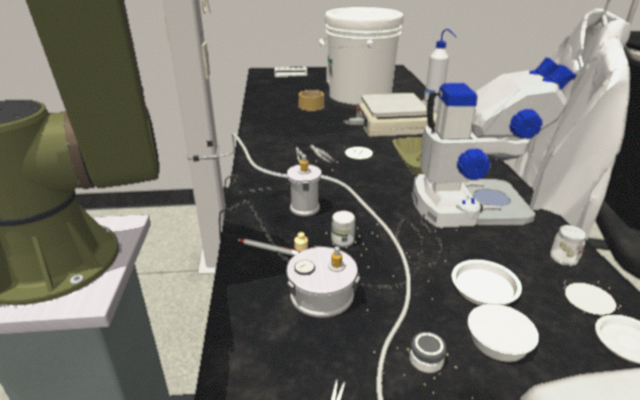

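The wide canister is at top (402,207), with its brass nut at about (401,190) and the gauge at (405,221); in the side view its nut is at (337,260). The tall canister is at top (247,222), to the robot's left.

```bash
cat > h.py <<'E'
import numpy as np,cv2
def ray(c,u,v):
    T=c['camera_from_world'];R=T[:3,:3];K=c['intrinsics']
    d=R.T@np.array([(u-K[0,2])/K[0,0],(v-K[1,2])/K[1,1],1]);return -R.T@T[:3,3],d/np.linalg.norm(d)
def plane(c,u,v,z):
    o,d=ray(c,u,v);return o+d*(z-o[2])/d[2]
def brass(c,x0,x1,y0,y1):
    h=cv2.cvtColor(c['color'],cv2.COLOR_RGB2HSV);m=cv2.inRange(h,(8,90,60),(30,255,255))
    k=np.zeros_like(m);k[y0:y1,x0:x1]=m[y0:y1,x0:x1];v,u=np.nonzero(k)
    return u,v
E
python3 - <<'E'
from h import *
t=dict(np.load('top0.npz'));s=dict(np.load('side0.npz'))
L=[]
for n,c,b in (('top',t,(385,415,178,203)),('side',s,(325,350,245,270))):
    u,v=brass(c,*b);print(n,len(u),u.min(),u.max(),v.min(),v.max(),u.mean(),v.mean(),plane(c,u.mean(),v.mean(),.081));L.append(ray(c,u.mean(),v.mean()))
(a,d),(b,e)=L
x=np.linalg.lstsq(np.c_[d,-e],b-a,rcond=None)[0];print(a+d*x[0],b+e*x[1])
print('gauge',plane(t,405,221,.067),'tall',plane(t,246,221,.115),'cap',plane(t,331,230,.04),'jar',plane(t,319,182,.06))
for n,c,q in(('t',t,(340,140,460,260)),('s',s,(270,220,380,330))):
    cv2.imwrite(f'pics/{n}c.png',cv2.resize(c['color'][q[1]:q[3],q[0]:q[2],::-1],(400,400),interpolation=2))
a=cv2.hconcat([cv2.imread('pics/tc.png'),cv2.imread('pics/sc.png')]);cv2.imwrite('pics/crop.png',a)
E
```

```text
top 65 397 407 186 196 401.2153846153846 191.73846153846154 [ 0.54116833 -0.14203597  0.081     ]
side 115 332 341 253 266 336.3304347826087 259.75652173913045 [ 0.54023036 -0.15384439  0.081     ]
[ 0.54285408 -0.14354546  0.07310007] [ 0.54172325 -0.14356873  0.07286321]
gauge [ 0.48703356 -0.14487357  0.067     ] tall [0.50496517 0.14779512 0.115     ] cap [ 0.48603364 -0.00434486  0.04      ] jar [0.57902307 0.01090302 0.06      ]
```

View pics/crop.png

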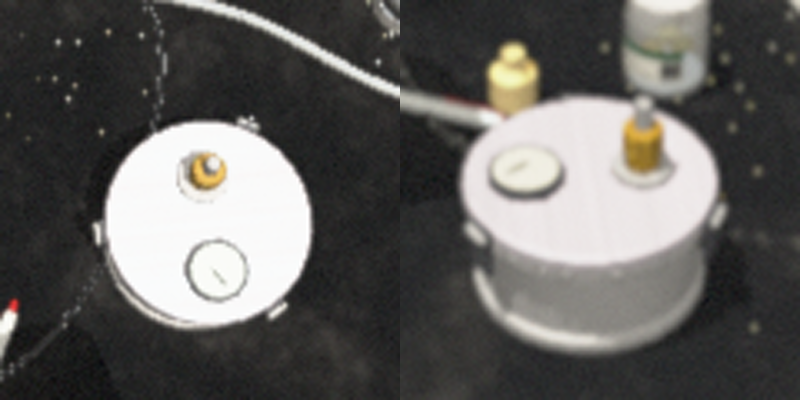

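```bash
python3 -m pendant '[[[2.25,2.35,0],-0.065],[[2.25,2.35,0],-0.065],[[2.25,2.35,0],-0.065],[[2.25,2.35,0],-0.065],[[2.25,2.35,0],-0.065],[[2.25,2.35,0],-0.065],[[2.25,2.35,0],-0.065],[[2.25,2.35,0],-0.065],[[2.25,2.35,0],-0.065],[[2.25,2.35,0],-0.065],[[2.25,2.35,0],-0.065],[[2.25,2.35,0],-0.065],[[2.25,2.35,0],-0.065],[[2.25,2.35,0],-0.065],[[2.25,2.35,0],-0.065],[[0.4,0.4,0],-0.065],[[0,0,0],0],[[0,0,0],0]]' 0.6 30
python3 - <<'E'
from station import ctrl
import cv2,numpy as np
for n in ['wrist','top']:
    c=ctrl.camera(n);cv2.imwrite(f'pics/{n}1.png',c['color'][...,::-1]);np.savez(f'{n}1.npz',**c)
print(c['intrinsics'].tolist())
o=ctrl.get_obs();print(o['ee_pos'],o['eef_rot'],o['force'],o['grip_width'])
E
```

```text
time_s: 1.6
ee_pos: [0.5183, -0.1641, 0.205]
eef_rot: [3.141, 0.001, -0.709]
force: [-0.4, -0.6, -0.2]
grip_width: 0.0562
grip_force: 0.0
[[458.4979529562571, 0.0, 323.479818786035], [0.0, 458.4979529562571, 198.65540572289012], [0.0, 0.0, 1.0]]
[ 0.5180006  -0.16488656  0.20536042] [ 3.14138924e+00  2.55956206e-04 -7.11037067e-01] [0.036237   0.23314338 0.14933417] 0.056134493644233605
```

View pics/wrist1.png

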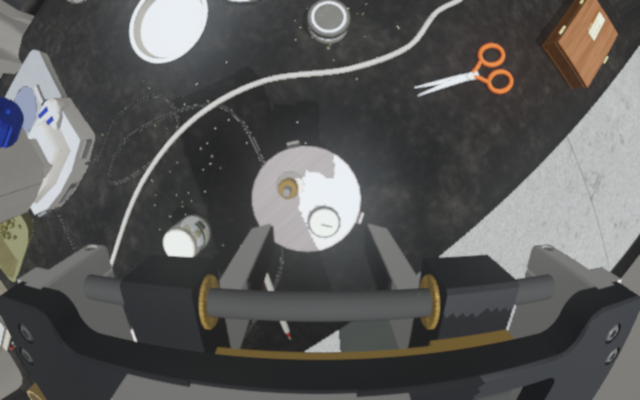

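The wrist view shows the nut at about (288,187) in front of the fingers, and the gauge at (324,222). The nut is clear on all sides.

```bash
cat >> h.py <<'E'
def fray(c,u,v):
    T=c['camera_from_world'];R=T[:3,:3];K=c['intrinsics']
    p=np.array([u-K[0,2],v-K[1,2]])/K[0,0];r=np.hypot(*p)
    d=R.T@np.r_[p/r*np.sin(r),np.cos(r)];return -R.T@T[:3,3],d
E
python3 - <<'E'
from h import *
w=dict(np.load('wrist1.npz'))
u,v=brass(w,270,310,165,210)
(cx,cy),r=cv2.minEnclosingCircle(np.c_[u,v].astype(np.float32))
print(len(u),cx,cy,r)
for z in(.079,.086):
    o,d=fray(w,cx,cy);print(o+d*(z-o[2])/d[2])
cv2.imwrite('pics/wc.png',cv2.resize(w['color'][160:220,260:320,::-1],(480,480),interpolation=0))
E
```

```text
140 287.71875 188.0989532470703 9.188828468322754
[ 0.54273266 -0.14245386  0.079     ]
[ 0.54340037 -0.14398476  0.086     ]
```

View pics/wc.png

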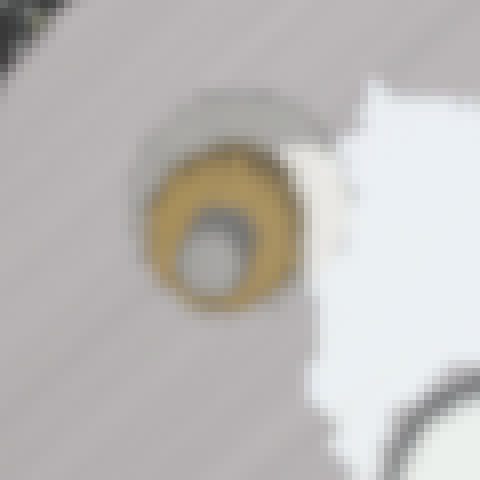

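```bash
python3 -m pendant '[[[1.2,1.1,0],0],[[1.25,1.1,0],0],[[0,0,-2],0],[[0,0,-2.5],0],[[0,0,-2.5],0],[[0,0,-2.5],0],[[0,0,-1.5],0],[[0,0,-1],0],[[0,0,-1],0],[[0,0,-0.7],0],[[0,0,0],0],[[0,0,0],0],[[0,0,0],0]]' 0.6 30
python3 - <<'E'
from station import ctrl
import cv2
c=ctrl.camera('wrist');cv2.imwrite('pics/w2.png',cv2.resize(c['color'][120:360,200:440,::-1],(480,480)))
E
```

```text
time_s: 2.78
ee_pos: [0.5435, -0.1424, 0.0693]
eef_rot: [-3.141, -0.001, -0.712]
force: [0.7, -0.6, -0.4]
grip_width: 0.0566
grip_force: 0.0
```

View pics/w2.png

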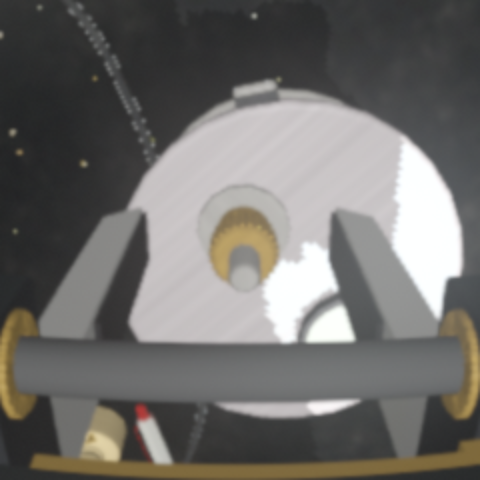

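The nut is centred between the two fingertips, at crop (244,250), so I'm closing on it.

```bash
python3 -m pendant '[[[0,0,0],0],[[0,0,0],0],[[0,0,0],0],[[0,0,0],0],[[0,0,0],0],[[0,0,0],0],[[0,0,0],0],[[0,0,0],0]]' 0 33
```

```text
time_s: 3.5
ee_pos: [0.5422, -0.1432, 0.0684]
eef_rot: [3.139, 0.001, -0.712]
force: [-6.6, -7.6, 2.0]
grip_width: 0.0171
grip_force: 33.0
```

```bash
python3 -m pendant '[[[-0.05,-0.05,0],0],[[0,0,0],0.11],[[0,0,0],0.11],[[0,0,0],0.11],[[0,0,0],0.11],[[0,0,0],0.11],[[0,0,0],0.11],[[0,0,0],0.11],[[0,0,0],0.11],[[0,0,0],0.11],[[0,0,0],0.11],[[0,0,0],0.11],[[0,0,0],0.11],[[0,0,0],0.11],[[0,0,0],0.08],[[0,0,0],0],[[0,0,0],0],[[0,0,0],0]]'
python3 - <<'E'
from station import ctrl
o=ctrl.get_obs();print(o['moment'],o['qpos'])
import cv2
c=ctrl.camera('wrist');cv2.imwrite('pics/w3.png',cv2.resize(c['color'][120:360,200:440,::-1],(480,480)))
E
```

```text
time_s: 5.0
ee_pos: [0.5422, -0.1436, 0.0684]
eef_rot: [3.141, 0.001, 0.798]
force: [-3.8, -7.6, 0.7]
grip_width: 0.0173
grip_force: 33.0
[-1.4512611   0.53623578  0.04502197] [-0.32352256  0.47276299  1.62334649 -0.00175114  1.04564597  0.45036519]
```

View pics/w3.png

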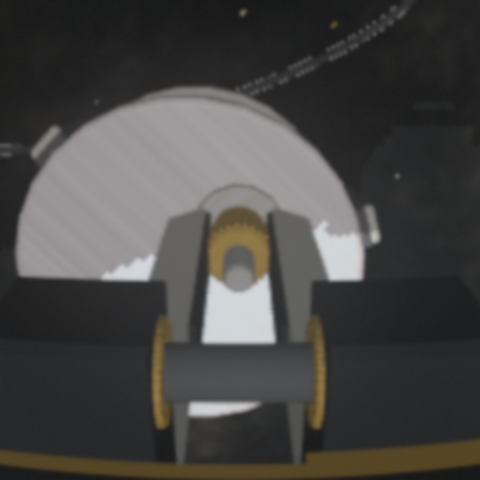

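The fingers hold the nut squarely after a turn of about 1.5 rad. Next I release, rise, close above the pin and press.

```bash
python3 -m pendant '[[[0,0,0],0],[[0,0,0],0],[[0,0,0],0],[[0,0,0],0],[[0,0,1],0],[[0,0,2],0],[[0,0,1.8],0],[[0,0,0],0],[[0,0,0],0]]' 0.42 && python3 -m pendant '[[[0,0,0],0],[[0,0,0],0],[[0,0,0],0],[[0,0,0],0],[[0,0,0],0],[[0,0,0],0],[[0,0,0],0]]' 0 20
```

```text
time_s: 5.8
ee_pos: [0.543, -0.1428, 0.1176]
eef_rot: [3.14, -0.001, 0.798]
force: [-0.3, -0.5, -0.0]
grip_width: 0.0396
grip_force: 0.0
time_s: 6.38
ee_pos: [0.5425, -0.1427, 0.1163]
eef_rot: [-3.141, 0.0, 0.798]
force: [0.0, -0.6, 0.4]
grip_width: 0.0003
grip_force: 0.0
```

```bash
python3 -m pendant '[[[0,0,-0.8],0],[[0,0,-0.6],0],[[0,0,-0.3],0],[[0,0,-0.2],0],[[0,0,0],0],[[0,0,0],0]]' && python3 -m pendant '[[[0,0,-0.1],0],[[0,0,0],0],[[0,0,0],0]]' && python3 -m pendant '[[[0,0,-0.1],0],[[0,0,0],0],[[0,0,0],0]]'
```

```text
time_s: 6.88
ee_pos: [0.5425, -0.1427, 0.0975]
eef_rot: [-3.141, 0.0, 0.798]
force: [-1.8, 1.0, 3.5]
grip_width: 0.0001
grip_force: 1.6
time_s: 7.13
ee_pos: [0.5426, -0.1427, 0.0966]
eef_rot: [3.141, -0.0, 0.798]
force: [-1.9, 0.9, 2.6]
grip_width: 0.0006
grip_force: 1.9
time_s: 7.38
ee_pos: [0.5427, -0.1427, 0.0956]
eef_rot: [3.141, -0.0, 0.798]
force: [-2.0, 0.5, 3.2]
grip_width: 0.0005
grip_force: 2.2
```

```bash
python3 -m pendant '[[[0,0,-0.1],0],[[0,0,0],0],[[0,0,0],0]]' && python3 -m pendant '[[[0,0,-0.07],0],[[0,0,0],0],[[0,0,0],0]]'
```

```text
time_s: 7.63
ee_pos: [0.5427, -0.1427, 0.0951]
eef_rot: [3.141, -0.0, 0.798]
force: [-4.3, 2.0, 10.3]
grip_width: 0.0005
grip_force: 5.2
time_s: 7.88
ee_pos: [0.5428, -0.1428, 0.0949]
eef_rot: [3.141, -0.0, 0.798]
force: [-7.0, 2.9, 15.8]
grip_width: 0.0006
grip_force: 8.0
```

Force is now 16 N and the pin is at its stop. I hold for a second, then retreat.

```bash
python3 -m pendant '[[[0,0,0],0],[[0,0,0],0],[[0,0,0],0],[[0,0,0],0],[[0,0,0],0],[[0,0,0],0],[[0,0,0],0],[[0,0,0],0],[[0,0,0],0],[[0,0,0],0],[[0,0,0],0],[[0,0,0],0]]' && python3 -m pendant '[[[0,0,0.5],0],[[0,0,1],0],[[0,0,2],0],[[0,0,3],0],[[0,0,3],0],[[-2,-2,2],0],[[-3,-2,0],0],[[-3,-2,0],0],[[0,0,0],0],[[0,0,0],0],[[0,0,0],0]]'
python3 - <<'E'
from station import ctrl
import cv2
c=ctrl.camera('side');cv2.imwrite('pics/s4.png',cv2.resize(c['color'][210:340,240:400,::-1],(640,520)))
E
```

```text
time_s: 8.88
ee_pos: [0.5428, -0.1428, 0.0949]
eef_rot: [3.141, -0.0, 0.798]
force: [-6.4, 1.3, 15.2]
grip_width: 0.0004
grip_force: 7.9
time_s: 9.8
ee_pos: [0.463, -0.2026, 0.209]
eef_rot: [3.141, -0.0, 0.797]
force: [0.8, -0.1, 0.4]
grip_width: 0.0001
grip_force: 0.0
```

View pics/s4.png

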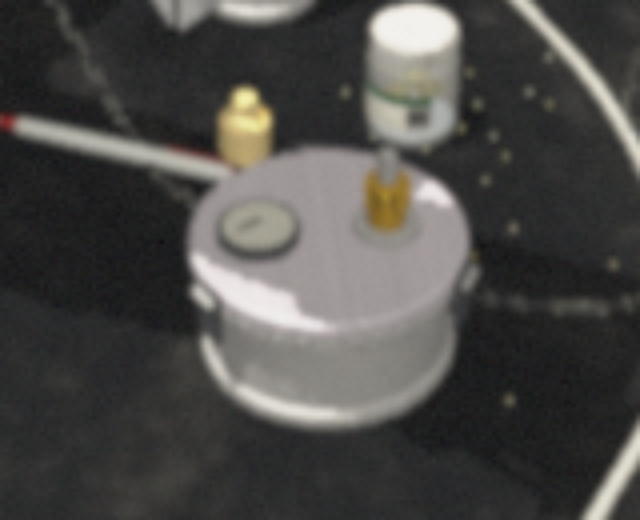

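The pin is up again at crop (388,160), above the nut, and the robot is clear of everything.

```bash
python3 -c "
from station import ctrl
print(ctrl.hand_in())"
```

```text
the job is handed in; nothing more can be done
None
```

I vented the wide canister: nut turned about 1.5 rad anticlockwise and left loose, pin held fully down for over a second and back up, tall canister not touched; the job is handed in, and no verdict was returned.

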